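# Hold a valve block home in the corner of the assembly fixture

### The arm

A 7-joint arm with a two-finger parallel gripper is mounted at the origin on the work surface. World frame = base frame: x ahead of the robot, y to its left, z up, the work surface at z = 0. Lengths are in m, angles in degrees, forces in N, time in s.
With the tool pointing down it reaches from about 0.425 to 0.875 m from the base axis. Payload 4.7 kg.
Tool frame: the origin (TCP) lies on the centre line of the jaws, within the pads' length; the fingertips stand 25 mm ahead of it and the grasp point (between the pads) lies 6 mm ahead of it; z points along the fingers, y is the direction in which the jaws open and shut (so a half turn about z gives the same grasp; the last joint's range is limited). The gripper opens to 87 mm and grips with 3 to 60 N. Pads are 19 mm wide; open, the fingers measure 117 mm over their backs; the gripper's body (75 mm by 190 mm) begins 51 mm behind the grasp point.
Start: joints at [-63.363, 18.392, -4.016, 83.108, 1.295, 78.541, -3.26], TCP at [0.283, 0.585, 0.248] pointing down, gripper open.
Joint ranges: [-163.93, 163.93], [-17.29, 119.83], [-79.2, 71.16], [3.27, 140.29], [-89.18, 269.18], [5.43, 117.66], [-154.24, 154.24]. Speed limits (degrees/s): [147.25, 147.25, 180, 180, 180, 180, 180].

### API

Orientations are given as [roll, pitch, yaw] about the fixed x, y, z axes, in that order (R = Rz(yaw) Ry(pitch) Rx(roll)).
In Python, from cell import env gives the robot as it stands.
- The arm moves only by the shell command python3 -m creep 'ROWS' [OPENING] [FORCE]. ROWS is JSON, a list of rows, each an object of numbers: "tx", "ty", "tz": the shift along the tool's x, y, z in m; "rx", "ry", "rz": the turn, a rotation vector about the tool's x, y, z in degrees. In form: [{"tx": .., "ty": .., "tz": .., "rx": .., "ry": .., "rz": ..}, ...]. A call has 1 to 20 rows; each row shifts and turns the commanded pose from where the row before left it, along the tool's axes as they then stand; what a row does not reach is not made up. A row lasts 1/8 s, in which the tool goes at most 62.5 mm and 10.7 degrees, less where a joint would pass 70% of its speed; a pose out of reach is approached as far as the arm can. A call is refused whole if a number of a shift passes 0.0625 or a number of a turn 10.7, either way. A call with a gripper value outside its range is refused whole. OPENING is the finger opening in m, from 0 to 0.087, set as the call begins (- or left out, the last holds). The fingers move at their own pace and stop on an object; FORCE is the grip in N (left out, the last holds). Time passes only in rows, so rows that do not move let the fingers close. It gives the time, the measured TCP pose, the force and the opening at its end, in the units of the state.
- env.get_obs(): the state, without advancing time (a new reading comes with each control period).
- env.read_camera(name): name is "scene" or "top" or "wrist"; returns a dict with "pixels" (384x512x3 uint8, red, green, blue), "intrinsics" (3x3 intrinsics, pixels), "R" (3x3) and "t" (3): a world point X has camera coordinates R X + t. Camera axes: x right, y down, z forward; pixel columns grow to the right and rows downward; lengths in m; the calibration is good to about 2 mm. A picture is of the moment at which its call begins. There is no depth.
- env.sign_off(): hands the job in, once; it reports no verdict.
The state is a dict: "time_s": time; "qpos": joint angles; "joint_velocities": joint speeds; "effort": joint torques, N m; "tool_pos": TCP position; "tool_rot": TCP orientation; "force": force on the tool from outside, world axes, zero at the start; "wrist_torque": the same for the moment, N m; "grip_width": finger opening in m.
Only numpy, scipy, OpenCV 4.12 (cv2) and the standard library are available. Lean on these libraries where they do the work, as an engineer would, in place of code of your own. Each camera call takes 0.05 s, during which the arm holds its last target.

### The job

Pick up the bright aluminium valve block by the rib on its top and set it flat on the dark plate of the assembly fixture, then press it into the corner so that its two plain faces (the ones without brass fittings) sit flush against the blue far fence and the yellow side fence at the same time. Finish still holding it there with the gripper, firmly pressed against both fences; do not let go. Leave the dark casting, the two screwdrivers and the sockets where they are.

Things in the scene. Friction and masses are not known exactly. Their poses are not given: they have to be found in the camera images.
- block_rib (a point): Centre of the grip rib on the bright aluminium valve block. The rib is 56 mm long (block's x), 26 mm wide (block's y), 44 mm tall and stands on the middle of the block's top. This point lies 62 mm above the block's underside, over the middle of its outline; axes are the block's, z up. The rib's top is 84 mm above the underside.
- block: The valve block: 90 mm (x) by 60 mm (y) by 40 mm high without the rib, about 0.55 kg. Origin: centre of its underside. +x end and +y side are plain; the -x end has two brass noses standing out 13 mm, the -y side three brass plugs standing out 9 mm. Starts flat on the table left or right of the fixture, x within 0.6 rad of world +x.
- block_corner (a point): The lower corner of the valve block where its two plain faces meet: 45 mm along its x and 30 mm along its y from the middle of its underside.
- fixture_corner (a point): Inner corner of the fixture on its plate's top, 12 mm above the table, where both fences' inner faces meet. x points square into the far fence, y into the side fence, z up. The fixed dark plate reaches 175 mm from here along -x, 145 mm along -y; x is within 0.35 rad of world +x. Block home: block_corner lies here, axes agree.
- fence_far: Blue fence bar on the fixture's far edge, 25 mm thick, 170 mm long along the fixture's y, standing 30 mm above the plate (top 42 mm above the table); rigid and fixed. Origin at the centre of its underside; its inner face is 12.5 mm towards -x of it.
- fence_side: Yellow fence bar on the fixture's left edge, 25 mm thick, 172 mm long along the fixture's x, standing 30 mm above the plate; rigid and fixed. Origin at the centre of its underside; its inner face is 12.5 mm towards -y of it.
- fixture: The whole assembly fixture (plate and both fences), its faces ground and oiled, so the block slides easily on them (friction about 0.2); origin at the centre of the plate's underside, axes as for fixture_corner.
- casting: Bystander: dark steel valve-body casting, 110 x 75 x 29 mm, with three ribs, on the other side of the fixture from the block; origin at the centre of its underside.
- screwdriver: Bystander: screwdriver lying on the far left of the table, under 30 mm high.
- driver: Bystander: red power screwdriver lying on the far right, 230 mm long, 47 mm high; origin under its body, 100 mm from its rear end.
- socket_a: Bystander: steel socket, 28 mm across, 36 mm high, standing right of the fixture, on the robot's side.
- socket_b: Bystander: steel socket, 22 mm across, 30 mm high, standing left of the fixture, on the robot's side.
Not all that is in view belongs to the job. What is shaped like the block but purple is not meant.

How it is judged:
By the outcome, as a careful person would: the job done as asked, in the order asked, and still so for the second after the job is handed in, while the arm keeps its last pose, push and grip.
It also fails if it takes over 40 s, if anything falls off the work surface, if the arm or the gripper's body presses on something with over 40 N, if the wrist force passes 120 N, or if a joint passes its speed limit or range.

## Working session

There is one attempt and no reset: what is moved stays moved. The work goes in short steps, Python scripts to look and compute and a shell command to move; the robot and the scene stay as the last step left them, time stands still between calls to the robot, and variables do not carry over. Pictures are saved under pics/ and viewed, and the job is handed in when it is done.

```bash
ls; mkdir -p pics; python3 - <<'E'
from cell import env
import cv2
o=env.get_obs()
print({k:o[k] for k in ("time_s","tool_pos","tool_rot","force","grip_width")})
for n in("scene","top"):
    c=env.read_camera(n); cv2.imwrite(f"pics/{n}0.png",c["pixels"][:,:,::-1])
    print(n,c["intrinsics"],c["R"],c["t"])
E
```

```text
pics
{'time_s': 0.0, 'tool_pos': array([0.28300832, 0.58458307, 0.24646902]), 'tool_rot': array([-1.79890384e+02,  5.54609610e-03,  1.54174258e+02]), 'force': array([ 0.05332508, -0.21859805,  0.35673539]), 'grip_width': 0.08704192739446391}
scene [[368.00039443   0.         253.76136084]
 [  0.         368.00039443 193.11389897]
 [  0.           0.           1.        ]] [[ 0.36504958  0.93082894  0.01721286]
 [ 0.72373232 -0.27210403 -0.63416948]
 [-0.58561961  0.24396081 -0.77300245]] [-0.19787174 -0.34865075  1.36805293]
top [[367.70605689   0.         258.11808948]
 [  0.         367.70605689 189.57017326]
 [  0.           0.           1.        ]] [[ 0.02767268 -0.99938803 -0.02139607]
 [-0.99816344 -0.02647223 -0.0544882 ]
 [ 0.05388845  0.02286461 -0.99828515]] [-0.01416459  0.51852832  1.21345582]
```

View pics/top0.png

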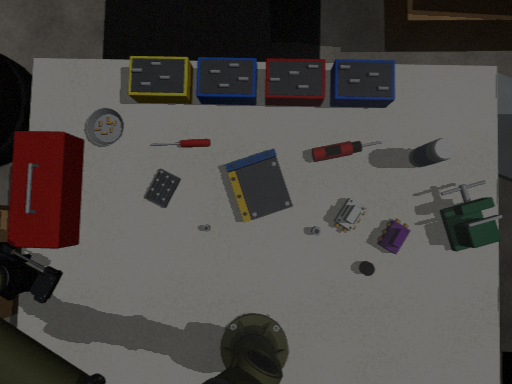

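View pics/scene0.png

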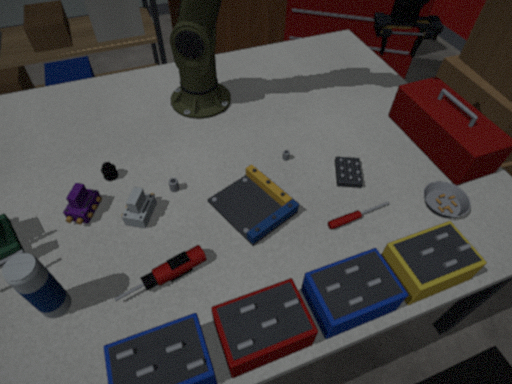

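The top view shows the aluminium block at about (350,214), the purple decoy at (395,237) and the fixture at about (260,185). The blue fence is at (251,160) and the yellow one at (239,196). I'll zoom in next.

```bash
python3 - <<'E'
import cv2,numpy as np
a=cv2.imread("pics/top0.png")[140:250,215:375]
b=cv2.imread("pics/scene0.png")[150:255,110:310]
cv2.imwrite("pics/topz.png",cv2.resize(a,None,fx=5,fy=5,interpolation=cv2.INTER_CUBIC))
cv2.imwrite("pics/scz.png",cv2.resize(b,None,fx=4,fy=4,interpolation=cv2.INTER_CUBIC))
E
```

```text
(no output)
```

View pics/topz.png

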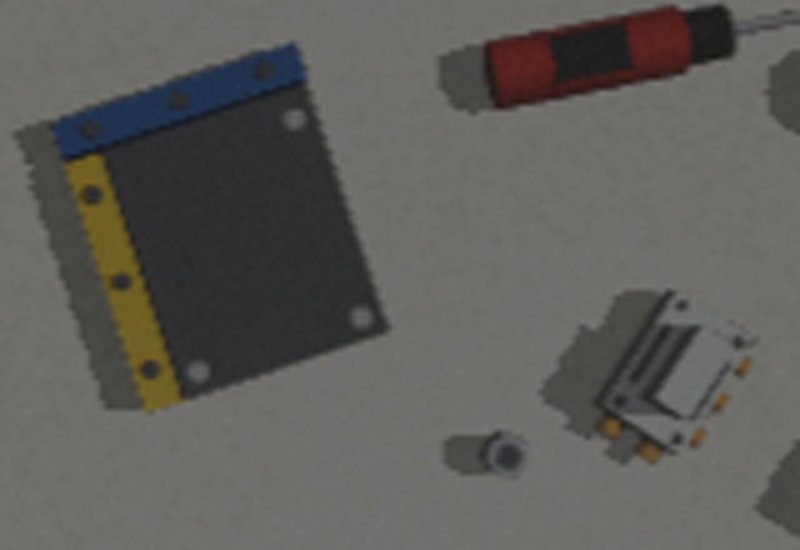

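View pics/scz.png

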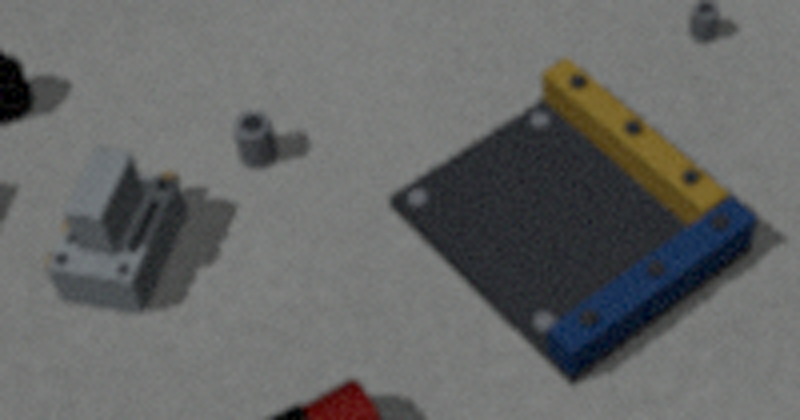

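```bash
cat >h.py <<'E'
import numpy as np,cv2
from cell import env
def ray(c,uv,z):
    K,R,t=[np.array(c[k]) for k in("intrinsics","R","t")]
    C=-R.T@t; d=R.T@np.linalg.solve(K,[uv[0],uv[1],1.]); return C+d*(z-C[2])/d[2]
def proj(c,X):
    p=c["intrinsics"]@(np.array(c["R"])@X+c["t"]); return p[:2]/p[2]
def fences(c,roi=None):
    """min-area rects of blue, yellow fence top, world at z=.042 (top view)"""
    hsv=cv2.cvtColor(c["pixels"],cv2.COLOR_RGB2HSV); out={}
    for n,lo,hi in(("blue",(100,120,50),(125,255,255)),("yel",(18,120,60),(35,255,255))):
        m=cv2.inRange(hsv,lo,hi)
        if roi: z=np.zeros_like(m); z[roi[1]:roi[3],roi[0]:roi[2]]=1; m=m*z
        m=cv2.morphologyEx(m,cv2.MORPH_CLOSE,np.ones((5,5)))
        k=max(cv2.findContours(m,0,2)[0],key=cv2.contourArea)
        out[n]=np.array(cv2.boxPoints(cv2.minAreaRect(k)))
    return out
E
python3 - <<'E'
from h import *
c=env.read_camera("top"); 
f=fences(c,(215,140,310,230))
for n,b in f.items():
    W=np.array([ray(c,p,.042) for p in b])[:,:2]; print(n,b.round(1).tolist(),W.round(4).tolist()); e=np.diff(W,axis=0); print(np.linalg.norm(e,axis=1), np.degrees(np.arctan2(e[:,1],e[:,0])))
z=lambda u,v:(215+(u-2)/5,140+(v-2)/5)
for n,P,h in(("blk",[(668,290),(755,340),(680,453),(598,403)],.04),("rib",[(698,325),(735,342),(690,420),(652,402)],.084),("plate",[(388,328),(182,400),(103,155)],.012)):
    W=np.array([ray(c,z(*p),h) for p in P])[:,:2]; print(n,W.round(4).tolist(),W.mean(0)); e=np.diff(W,axis=0); print(np.linalg.norm(e,axis=1), np.degrees(np.arctan2(e[:,1],e[:,0])))
E
```

```text
blue [[225.5, 164.5], [272.8999938964844, 148.6999969482422], [275.1000061035156, 155.3000030517578], [227.6999969482422, 171.10000610351562]] [[0.5967, 0.1085], [0.6527, -0.0455], [0.6311, -0.0533], [0.5752, 0.1006]]
[0.16385757 0.02294956 0.16367529] [ -70.03400242 -160.25258167  109.96936141]
yel [[227.5, 172.5], [234.6999969482422, 170.10000610351562], [251.10000610351562, 219.3000030517578], [243.89999389648438, 221.6999969482422]] [[0.5705, 0.1011], [0.579, 0.0777], [0.4199, 0.0194], [0.4115, 0.0425]]
[0.02486617 0.16947424 0.02466157] [ -70.03007778 -159.86094774  109.99479563]
blk [[0.499, -0.2938], [0.4681, -0.3503], [0.3938, -0.3031], [0.4246, -0.2498]] [ 0.44636894 -0.29925326]
[0.06439742 0.08802761 0.06148476] [-118.65328359  147.51093724   60.03427458]
rib [[0.4759, -0.303], [0.4659, -0.3261], [0.4166, -0.2989], [0.4272, -0.2752]] [ 0.44641173 -0.30080274]
[0.02516008 0.05632908 0.0259391 ] [-113.34806364  151.06241228   66.09280898]
plate [[0.4697, -0.115], [0.4181, 0.0209], [0.5806, 0.0786]] [ 0.48946172 -0.00515134]
[0.14531395 0.17242874] [110.82318044  19.57622077]
```

```bash
cat >>h.py <<'E'
from scipy.spatial.transform import Rotation as Ro
def plan(way,n):
    """way: list of (x,y,z,yaw) polyline incl. targets in cylindrical interp; prints rows"""
def towards(P1,yaw1,n=1,cyl=False):
    o=env.get_obs(); p=o["tool_pos"]; R=Ro.from_euler("xyz",o["tool_rot"],degrees=True); y0=o["tool_rot"][2]
    P1=np.array(P1)
    for i in range(1,n+1):
        s=i/n
        if cyl:
            a0,a1=np.arctan2(o["tool_pos"][1],o["tool_pos"][0]),np.arctan2(P1[1],P1[0]); r0,r1=np.hypot(*o["tool_pos"][:2]),np.hypot(*P1[:2])
            a=a0+s*(a1-a0); r=r0+s*(r1-r0); q=np.array([r*np.cos(a),r*np.sin(a),o["tool_pos"][2]+s*(P1[2]-o["tool_pos"][2])])
        else: q=o["tool_pos"]+s*(P1-o["tool_pos"])
        Rn=Ro.from_euler("xyz",[180,0,y0+s*(yaw1-y0)],degrees=True)
        t=R.as_matrix().T@(q-p); w=(R.inv()*Rn).as_rotvec(degrees=True)
        print("t",t.round(3),"r",w.round(2)); p=q; R=Rn
E
python3 - <<'E'
from h import *
towards([.446,-.300,.22],-30.5,20,True)
E
```

```text
t [-0.055 -0.008  0.001] r [-0.08  0.01  9.23]
t [-0.055 -0.004  0.001] r [ 0.   -0.    9.23]
t [-0.055  0.     0.001] r [ 0.   -0.    9.23]
t [-0.054  0.004  0.001] r [ 0.   -0.    9.23]
t [-0.053  0.008  0.001] r [ 0.   -0.    9.23]
t [-0.052  0.012  0.001] r [-0.   -0.    9.23]
t [-0.05   0.016  0.001] r [ 0.   -0.    9.23]
t [-0.049  0.019  0.001] r [ 0.   -0.    9.23]
t [-0.047  0.023  0.001] r [ 0.   -0.    9.23]
t [-0.044  0.026  0.001] r [ 0.   -0.    9.23]
t [-0.042  0.029  0.001] r [ 0.   -0.    9.23]
t [-0.039  0.032  0.001] r [ 0.   -0.    9.23]
t [-0.036  0.034  0.001] r [ 0.   -0.    9.23]
t [-0.034  0.036  0.001] r [ 0.   -0.    9.23]
t [-0.03   0.038  0.001] r [ 0.   -0.    9.23]
t [-0.027  0.04   0.001] r [ 0.   -0.    9.23]
t [-0.024  0.042  0.001] r [-0.   -0.    9.23]
t [-0.021  0.043  0.001] r [ 0.   -0.    9.23]
t [-0.017  0.044  0.001] r [-0.   -0.    9.23]
t [-0.014  0.045  0.001] r [ 0.   -0.    9.23]
```

```bash
python3 -m creep '[{"tx":-0.055,"ty":-0.008,"tz":0.001,"rz":9.23},{"tx":-0.055,"ty":-0.004,"tz":0.001,"rz":9.23},{"tx":-0.055,"ty":0,"tz":0.001,"rz":9.23},{"tx":-0.054,"ty":0.004,"tz":0.001,"rz":9.23},{"tx":-0.053,"ty":0.008,"tz":0.001,"rz":9.23},{"tx":-0.052,"ty":0.012,"tz":0.001,"rz":9.23}]' 0.087
python3 - <<'E'
from h import *
print(env.get_obs()["qpos"].round(1))
E
```

```text
[-63.4  18.4  -4.   83.2   1.3  78.5  -3.3]$[0]: bad value
```

```bash
python3 -m creep '[{"tx":-0.055,"ty":-0.008,"tz":0.001,"rx":0,"ry":0,"rz":9.23},{"tx":-0.055,"ty":-0.004,"tz":0.001,"rx":0,"ry":0,"rz":9.23},{"tx":-0.055,"ty":0,"tz":0.001,"rx":0,"ry":0,"rz":9.23},{"tx":-0.054,"ty":0.004,"tz":0.001,"rx":0,"ry":0,"rz":9.23},{"tx":-0.053,"ty":0.008,"tz":0.001,"rx":0,"ry":0,"rz":9.23},{"tx":-0.052,"ty":0.012,"tz":0.001,"rx":0,"ry":0,"rz":9.23}]' 0.087
python3 - <<'E'
from h import *
print(env.get_obs()["qpos"].round(1))
E
```

```text
time_s: 0.9
tool_pos: [0.5064, 0.3488, 0.2412]
tool_rot: [-180.0, 0.0, 98.5]
force: [0.3, 0.3, -0.7]
grip_width: 0.0867
[-47.3  14.2  12.3  89.5  -3.1  76.6 -26.2]
```

```bash
python3 -m creep '[{"tx":-0.050,"ty":0.016,"tz":0.001,"rx":0,"ry":0,"rz":9.23},{"tx":-0.049,"ty":0.019,"tz":0.001,"rx":0,"ry":0,"rz":9.23},{"tx":-0.047,"ty":0.023,"tz":0.001,"rx":0,"ry":0,"rz":9.23},{"tx":-0.044,"ty":0.026,"tz":0.001,"rx":0,"ry":0,"rz":9.23},{"tx":-0.042,"ty":0.029,"tz":0.001,"rx":0,"ry":0,"rz":9.23},{"tx":-0.039,"ty":0.032,"tz":0.001,"rx":0,"ry":0,"rz":9.23},{"tx":-0.036,"ty":0.034,"tz":0.001,"rx":0,"ry":0,"rz":9.23},{"tx":-0.034,"ty":0.036,"tz":0.001,"rx":0,"ry":0,"rz":9.23},{"tx":-0.030,"ty":0.038,"tz":0.001,"rx":0,"ry":0,"rz":9.23},{"tx":-0.027,"ty":0.040,"tz":0.001,"rx":0,"ry":0,"rz":9.23},{"tx":-0.024,"ty":0.042,"tz":0.001,"rx":0,"ry":0,"rz":9.23},{"tx":-0.021,"ty":0.043,"tz":0.001,"rx":0,"ry":0,"rz":9.23},{"tx":-0.017,"ty":0.044,"tz":0.001,"rx":0,"ry":0,"rz":9.23},{"tx":-0.014,"ty":0.045,"tz":0.001,"rx":0,"ry":0,"rz":9.23},{"tx":0,"ty":0,"tz":0,"rx":0,"ry":0,"rz":0}]'
python3 - <<'E'
from h import *
print(env.get_obs()["qpos"].round(1))
c=env.read_camera("wrist"); np.save("w1.npy",c,allow_pickle=True); cv2.imwrite("pics/w1.png",c["pixels"][:,:,::-1])
E
```

```text
time_s: 2.78
tool_pos: [0.4427, -0.305, 0.2277]
tool_rot: [180.0, 0.0, -30.9]
force: [1.0, -0.0, -0.8]
grip_width: 0.0871
[-14.8   6.4  50.2 102.3  -5.1  73.7 -84.3]
```

View pics/w1.png

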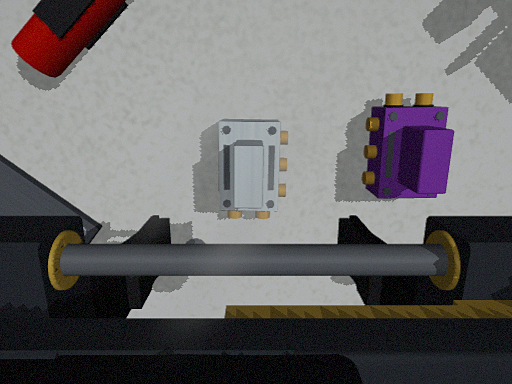

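The wrist view shows the block in line with the tool. Its top face spans about (219,120) to (281,211) and the rib top about (235,145) to (264,208). I'll zoom to measure it.

```bash
python3 - <<'E'
import cv2
a=cv2.imread("pics/w1.png")[110:222,205:300]
cv2.imwrite("pics/w1z.png",cv2.resize(a,None,fx=5,fy=5,interpolation=cv2.INTER_CUBIC))
E
```

```text
(no output)
```

View pics/w1z.png

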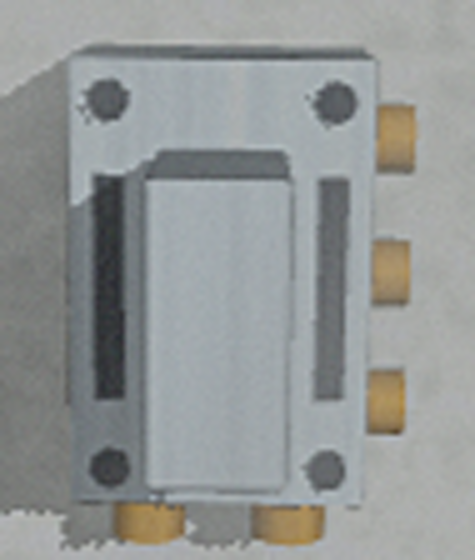

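```bash
python3 - <<'E'
from h import *
c=np.load("w1.npy",allow_pickle=True).item()
z=lambda u,v:(205+(u-2)/5,110+(v-2)/5)
for n,P,h in(("blk",[(70,57),(377,57),(362,505),(70,500)],.04),("rib",[(146,179),(292,181),(287,492),(146,488)],.084),("screws",[(108,99),(336,101),(325,470),(109,466)],.04)):
    W=np.array([ray(c,z(*p),h) for p in P])[:,:2]; print(n,W.round(4).tolist(),W.mean(0)); e=np.diff(W,axis=0); print(np.linalg.norm(e,axis=1), np.degrees(np.arctan2(e[:,1],e[:,0])))
t=env.read_camera("top"); s=env.read_camera("scene")
towards([.446,-.3,.0685],-30.5,1)
E
```

```text
blk [[0.4999, -0.3007], [0.4699, -0.3508], [0.3933, -0.3035], [0.4249, -0.253]] [ 0.44702432 -0.30201396]
[0.05846877 0.09000017 0.05957855] [-120.91422264  148.28196871   58.03073962]
rib [[0.4766, -0.3062], [0.4637, -0.327], [0.4169, -0.2984], [0.4303, -0.2775]] [ 0.44688594 -0.30225052]
[0.02448108 0.05489265 0.02481937] [-121.70650139  148.5738868    57.35581746]
screws [[0.4895, -0.3027], [0.4667, -0.34], [0.4037, -0.3008], [0.427, -0.2637]] [ 0.44673187 -0.30179018]
[0.04370382 0.07420448 0.04383104] [-121.41389654  148.15083061   57.9543415 ]
t [-0.001  0.     0.159] r [-0.05  0.01  0.19]
```

```bash
python3 - <<'E'
from h import *
towards([.4468,-.302,.0685],-31.7,1)
E
```

```text
t [0.001 0.002 0.159] r [-0.05  0.01  1.39]
```

```bash
python3 -m creep '[{"tx":0.001,"ty":0.002,"tz":0.03,"rx":0,"ry":0,"rz":1.3},{"tx":0,"ty":0,"tz":0.04,"rx":0,"ry":0,"rz":0},{"tx":0,"ty":0,"tz":0.04,"rx":0,"ry":0,"rz":0},{"tx":0,"ty":0,"tz":0.03,"rx":0,"ry":0,"rz":0},{"tx":0,"ty":0,"tz":0.019,"rx":0,"ry":0,"rz":0},{"tx":0,"ty":0,"tz":0,"rx":0,"ry":0,"rz":0},{"tx":0,"ty":0,"tz":0,"rx":0,"ry":0,"rz":0}]'
python3 - <<'E'
from h import *
towards([.4468,-.302,.0685],-31.7,1)
E
```

```text
time_s: 3.8
tool_pos: [0.447, -0.3036, 0.0696]
tool_rot: [-180.0, -0.1, -31.7]
force: [-0.2, 0.4, 0.5]
grip_width: 0.087
t [-0.001 -0.001  0.001] r [-0.02 -0.11  0.01]
```

```bash
python3 -m creep '[{"tx":0,"ty":-0.001,"tz":0.001,"rx":0,"ry":0,"rz":0},{"tx":0,"ty":0,"tz":0,"rx":0,"ry":0,"rz":0},{"tx":0,"ty":0,"tz":0,"rx":0,"ry":0,"rz":0},{"tx":0,"ty":0,"tz":0,"rx":0,"ry":0,"rz":0},{"tx":0,"ty":0,"tz":0,"rx":0,"ry":0,"rz":0},{"tx":0,"ty":0,"tz":0,"rx":0,"ry":0,"rz":0},{"tx":0,"ty":0,"tz":0,"rx":0,"ry":0,"rz":0},{"tx":0,"ty":0,"tz":0,"rx":0,"ry":0,"rz":0}]' 0.0 50
```

```text
time_s: 4.8
tool_pos: [0.4469, -0.3019, 0.0676]
tool_rot: [-179.9, 0.0, -31.7]
force: [1.1, 2.1, 0.1]
grip_width: 0.0256
```

```bash
python3 -m creep '[{"tx":0,"ty":0,"tz":-0.01,"rx":0,"ry":0,"rz":0},{"tx":0,"ty":0,"tz":-0.02,"rx":0,"ry":0,"rz":0},{"tx":0,"ty":0,"tz":-0.03,"rx":0,"ry":0,"rz":0},{"tx":0,"ty":0,"tz":-0.03,"rx":0,"ry":0,"rz":0},{"tx":0,"ty":0,"tz":0,"rx":0,"ry":0,"rz":0},{"tx":0,"ty":0,"tz":0,"rx":0,"ry":0,"rz":0}]'
python3 - <<'E'
from h import *
c=env.read_camera("wrist"); np.save("w2.npy",c,allow_pickle=True); cv2.imwrite("pics/w2.png",c["pixels"][:,:,::-1])
c=env.read_camera("scene"); cv2.imwrite("pics/s2.png",c["pixels"][:,:,::-1])
E
```

```text
time_s: 5.55
tool_pos: [0.4457, -0.302, 0.1568]
tool_rot: [-180.0, 0.1, -31.7]
force: [-0.4, 0.6, -6.6]
grip_width: 0.0258
```

View pics/w2.png

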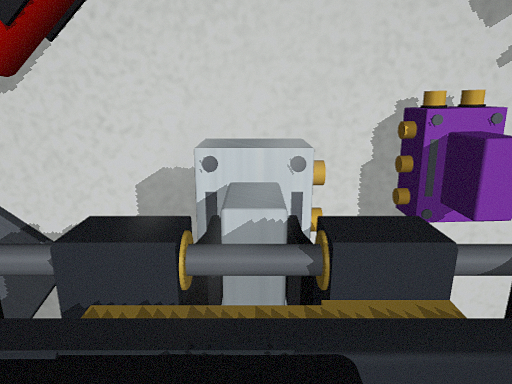

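View pics/s2.png

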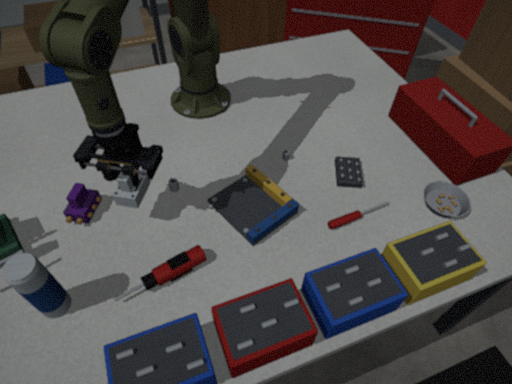

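The block is held square (grip 25.6 mm, weight -6.6 N). Next is a hover point over the plate, short of both fences.

```bash
python3 - <<'E'
from h import *
towards([.525,-.001,.145],20.0,10)
E
```

```text
t [-0.009 -0.03   0.001] r [ 0.01  0.16 -5.17]
t [-0.006 -0.03   0.001] r [ 0.    0.   -5.17]
t [-0.004 -0.031  0.001] r [ 0.    0.   -5.17]
t [-0.001 -0.031  0.001] r [-0.    0.   -5.17]
t [ 0.002 -0.031  0.001] r [-0.    0.   -5.17]
t [ 0.005 -0.031  0.001] r [ 0.    0.   -5.17]
t [ 0.008 -0.03   0.001] r [-0.    0.   -5.17]
t [ 0.01  -0.029  0.001] r [-0.    0.   -5.17]
t [ 0.013 -0.028  0.001] r [ 0.    0.   -5.17]
t [ 0.015 -0.027  0.001] r [ 0.    0.   -5.17]
```

```bash
python3 -m creep '[{"tx":-0.009,"ty":-0.030,"tz":0.001,"rx":0,"ry":0,"rz":-5.17},{"tx":-0.006,"ty":-0.030,"tz":0.001,"rx":0,"ry":0,"rz":-5.17},{"tx":-0.004,"ty":-0.031,"tz":0.001,"rx":0,"ry":0,"rz":-5.17},{"tx":-0.001,"ty":-0.031,"tz":0.001,"rx":0,"ry":0,"rz":-5.17},{"tx":0.002,"ty":-0.031,"tz":0.001,"rx":0,"ry":0,"rz":-5.17},{"tx":0.005,"ty":-0.031,"tz":0.001,"rx":0,"ry":0,"rz":-5.17},{"tx":0.008,"ty":-0.030,"tz":0.001,"rx":0,"ry":0,"rz":-5.17},{"tx":0.010,"ty":-0.029,"tz":0.001,"rx":0,"ry":0,"rz":-5.17},{"tx":0.013,"ty":-0.028,"tz":0.001,"rx":0,"ry":0,"rz":-5.17},{"tx":0.015,"ty":-0.027,"tz":0.001,"rx":0,"ry":0,"rz":-5.17},{"tx":0,"ty":0,"tz":0,"rx":0,"ry":0,"rz":0},{"tx":0,"ty":0,"tz":0,"rx":0,"ry":0,"rz":0}]'
python3 - <<'E'
from h import *
print(env.get_obs()["qpos"].round(1))
c=env.read_camera("wrist"); np.save("w3.npy",c,allow_pickle=True); cv2.imwrite("pics/w3.png",c["pixels"][:,:,::-1])
E
```

```text
time_s: 7.15
tool_pos: [0.5258, -0.0027, 0.1474]
tool_rot: [180.0, 0.0, 20.0]
force: [0.2, -0.6, -7.0]
grip_width: 0.0254
[-32.8   8.1  32.7 109.   -4.8  64.3 -68.3]
```

View pics/w3.png

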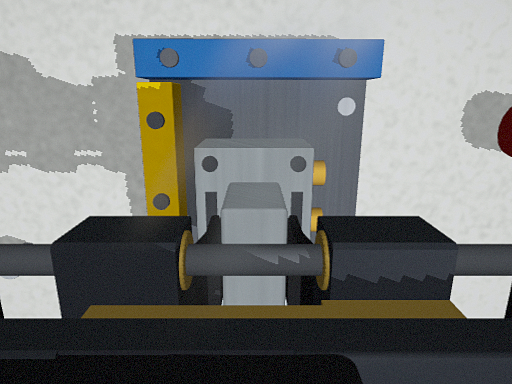

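The block hangs over the plate. The blue fence's top inner edge runs near row 78 and the yellow inner edge near column 181. I'll fit both edges to check yaw and corner.

```bash
python3 - <<'E'
from h import *
c=np.load("w3.npy",allow_pickle=True).item()
a=c["pixels"][30:240,120:400,::-1]
cv2.imwrite("pics/w3z.png",cv2.resize(a,None,fx=2.8,fy=2.8,interpolation=cv2.INTER_CUBIC))
h=cv2.cvtColor(c["pixels"],cv2.COLOR_RGB2HSV)
for u in(150,200,250,300,350): print(u,[tuple(int(x) for x in h[v,u]) for v in range(62,84,2)])
for v in(95,130,160,190): print(v,[tuple(int(x) for x in h[v,u]) for u in range(170,190,2)])
E
```

```text
150 [(106, 200, 172), (106, 190, 172), (106, 188, 175), (105, 193, 176), (105, 194, 172), (104, 189, 174), (104, 202, 174), (106, 189, 167), (109, 188, 69), (114, 52, 69), (24, 255, 221)]
200 [(106, 185, 176), (106, 184, 177), (106, 176, 178), (106, 178, 179), (105, 193, 176), (105, 187, 176), (105, 177, 176), (106, 186, 169), (109, 168, 76), (108, 34, 114), (109, 33, 108)]
250 [(110, 95, 124), (109, 120, 140), (108, 115, 149), (106, 145, 176), (107, 145, 172), (105, 148, 174), (107, 154, 176), (107, 151, 171), (109, 116, 103), (108, 49, 125), (108, 50, 123)]
300 [(107, 149, 174), (107, 154, 175), (108, 147, 174), (106, 161, 174), (106, 148, 176), (106, 163, 174), (106, 156, 176), (107, 164, 176), (109, 134, 95), (112, 32, 121), (111, 44, 123)]
350 [(106, 40, 139), (113, 32, 137), (108, 42, 133), (107, 133, 178), (107, 130, 176), (108, 130, 176), (106, 143, 176), (106, 148, 178), (110, 88, 99), (110, 35, 131), (111, 32, 127)]
95 [(24, 255, 173), (23, 255, 121), (24, 255, 86), (22, 249, 90), (23, 200, 92), (23, 255, 90), (109, 46, 77), (114, 32, 79), (108, 34, 76), (107, 44, 82)]
130 [(25, 255, 166), (24, 255, 169), (23, 231, 126), (23, 165, 94), (21, 162, 99), (22, 157, 99), (22, 158, 102), (20, 18, 83), (13, 33, 92), (21, 29, 89)]
160 [(23, 213, 165), (23, 200, 167), (24, 212, 167), (22, 149, 120), (21, 119, 109), (20, 141, 107), (22, 131, 105), (21, 122, 94), (20, 34, 91), (16, 31, 91)]
190 [(24, 224, 166), (24, 226, 166), (24, 223, 167), (24, 255, 169), (23, 218, 103), (21, 166, 97), (23, 170, 93), (21, 175, 96), (66, 17, 77), (110, 20, 78)]
```

View pics/w3z.png

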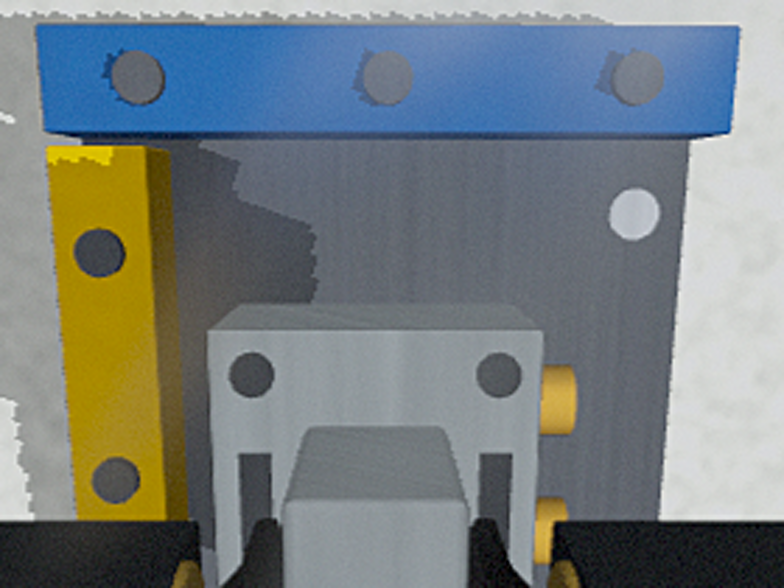

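```bash
python3 - <<'E'
from h import *
c=np.load("w3.npy",allow_pickle=True).item()
z=lambda u,v:(120+(u-1)/2.8,30+(v-1)/2.8)
R=Ro.from_euler("z",20,degrees=True).as_matrix()[:2,:2]
for n,P,h in(("blue",[(733,133),(45,130)],.042),("yel",[(165,520),(147,148)],.042),("yelplate",[(188,520),(172,155)],.012),("blktop",[(543,330),(208,330)],.1198)):
    W=np.array([ray(c,z(*p),h) for p in P])[:,:2]; e=W[1]-W[0]; print(n,W.round(4).tolist(),"fix:",(W@R).round(4).tolist(),np.linalg.norm(e),np.degrees(np.arctan2(e[1],e[0])))
print(env.get_obs()["tool_pos"][:2]@R)
towards([.5258,-.0027,.083],20.0,1)
E
```

```text
blue [[0.633, -0.0566], [0.5757, 0.1023]] fix: [[0.5754, -0.2697], [0.5759, -0.1007]] 0.1689423441866253 109.82551804081581
yel [[0.4886, 0.0454], [0.5802, 0.0776]] fix: [[0.4746, -0.1245], [0.5717, -0.1255]] 0.09713258577462075 19.394691556655967
yelplate [[0.4784, 0.0417], [0.5795, 0.0775]] fix: [[0.4638, -0.1245], [0.5711, -0.1254]] 0.10732889153166401 19.507073512088855
blktop [[0.5779, -0.0144], [0.5577, 0.0408]] fix: [[0.5381, -0.2112], [0.5381, -0.1524]] 0.05880966579967781 110.0495474303107
[ 0.49289008 -0.18297557]
t [ 0.    -0.001  0.064] r [ 0.04  0.03 -0.04]
```

```bash
python3 -m creep '[{"tx":0,"ty":0,"tz":0.02,"rx":0,"ry":0,"rz":0.2},{"tx":0,"ty":0,"tz":0.025,"rx":0,"ry":0,"rz":0},{"tx":0,"ty":0,"tz":0.016,"rx":0,"ry":0,"rz":0},{"tx":0,"ty":0,"tz":0.002,"rx":0,"ry":0,"rz":0},{"tx":0,"ty":0,"tz":0.001,"rx":0,"ry":0,"rz":0},{"tx":0,"ty":0,"tz":0.001,"rx":0,"ry":0,"rz":0},{"tx":0,"ty":0,"tz":0,"rx":0,"ry":0,"rz":0}]' - 60
```

```text
time_s: 8.07
tool_pos: [0.5262, -0.0026, 0.0831]
tool_rot: [180.0, -0.1, 19.8]
force: [0.7, -0.4, -7.4]
grip_width: 0.0258
```

```bash
python3 -m creep '[{"tx":0,"ty":0,"tz":0.001,"rx":0,"ry":0,"rz":0},{"tx":0,"ty":0,"tz":0.001,"rx":0,"ry":0,"rz":0},{"tx":0,"ty":0,"tz":0,"rx":0,"ry":0,"rz":0}]'
```

```text
time_s: 8.45
tool_pos: [0.5257, -0.0027, 0.0804]
tool_rot: [-180.0, 0.0, 19.8]
force: [1.4, 0.3, -7.3]
grip_width: 0.0257
```

```bash
python3 -m creep '[{"tx":0,"ty":0,"tz":0.001,"rx":0,"ry":0,"rz":0},{"tx":0,"ty":0,"tz":0,"rx":0,"ry":0,"rz":0}]';python3 -m creep '[{"tx":0,"ty":0,"tz":0.001,"rx":0,"ry":0,"rz":0},{"tx":0,"ty":0,"tz":0,"rx":0,"ry":0,"rz":0}]'
```

```text
time_s: 8.7
tool_pos: [0.5259, -0.0027, 0.0796]
tool_rot: [180.0, -0.0, 19.8]
force: [0.3, 0.6, -6.7]
grip_width: 0.0254
time_s: 8.95
tool_pos: [0.526, -0.0027, 0.0795]
tool_rot: [-180.0, -0.0, 19.8]
force: [-4.0, 0.4, 4.5]
grip_width: 0.0256
```

Plate contact came at z 0.0795, as expected. Now slide toward the corner.

```bash
python3 -m creep '[{"tx":0.008,"ty":-0.006,"tz":0,"rx":0,"ry":0,"rz":0},{"tx":0.008,"ty":-0.006,"tz":0,"rx":0,"ry":0,"rz":0},{"tx":0.008,"ty":-0.006,"tz":0,"rx":0,"ry":0,"rz":0},{"tx":0.006,"ty":-0.004,"tz":0,"rx":0,"ry":0,"rz":0},{"tx":0.002,"ty":-0.001,"tz":0,"rx":0,"ry":0,"rz":0},{"tx":0,"ty":0,"tz":0,"rx":0,"ry":0,"rz":0}]'
python3 - <<'E'
from h import *
R=Ro.from_euler("z",19.8,degrees=True).as_matrix()[:2,:2];o=env.get_obs()
print(o["tool_pos"][:2]@R,o["force"][:2]@R,o["wrist_torque"])
E
```

```text
time_s: 9.7
tool_pos: [0.5492, 0.0298, 0.0795]
tool_rot: [180.0, -0.1, 19.8]
force: [-2.9, -2.6, 6.2]
grip_width: 0.0253
[ 0.5268013  -0.15801236] [-3.6054213  -1.45472388] [-0.77750449  0.93327033 -0.01547189]
```

```bash
cat >st.py <<'E'
from h import *
R=Ro.from_euler("z",19.8,degrees=True).as_matrix()[:2,:2];o=env.get_obs()
print("fix",(o["tool_pos"][:2]@R).round(4),"F",(o["force"][:2]@R).round(1),"M",(o["wrist_torque"][:2]@R).round(2),o["wrist_torque"][2].round(2),o["tool_rot"].round(2))
E
python3 -m creep '[{"tx":0,"ty":-0.001,"tz":0,"rx":0,"ry":0,"rz":0},{"tx":0,"ty":-0.001,"tz":0,"rx":0,"ry":0,"rz":0},{"tx":0,"ty":0,"tz":0,"rx":0,"ry":0,"rz":0}]'; python3 st.py
python3 -m creep '[{"tx":0,"ty":-0.001,"tz":0,"rx":0,"ry":0,"rz":0},{"tx":0,"ty":-0.001,"tz":0,"rx":0,"ry":0,"rz":0},{"tx":0,"ty":0,"tz":0,"rx":0,"ry":0,"rz":0}]'; python3 st.py
```

```text
time_s: 10.07
tool_pos: [0.5491, 0.0314, 0.0795]
tool_rot: [179.9, -0.2, 19.8]
force: [0.9, -3.8, 5.7]
grip_width: 0.0255
fix [ 0.5273 -0.1565] F [-0.5 -3.9] M [-0.86  0.64] 0.09 [ 1.7991e+02 -1.7000e-01  1.9780e+01]
time_s: 10.45
tool_pos: [0.5485, 0.0334, 0.0795]
tool_rot: [179.9, -0.2, 19.8]
force: [1.7, -3.7, 6.1]
grip_width: 0.0263
fix [ 0.5274 -0.1544] F [ 0.4 -4.1] M [-0.92  0.56] 0.1 [179.91  -0.19  19.8 ]
```

```bash

python3 -m creep '[{"tx":0,"ty":-0.001,"tz":0,"rx":0,"ry":0,"rz":0},{"tx":0,"ty":0,"tz":0,"rx":0,"ry":0,"rz":0}]'; python3 st.py
python3 -m creep '[{"tx":0,"ty":-0.001,"tz":0,"rx":0,"ry":0,"rz":0},{"tx":0,"ty":0,"tz":0,"rx":0,"ry":0,"rz":0}]'; python3 st.py
```

```text
time_s: 10.7
tool_pos: [0.5482, 0.0342, 0.0795]
tool_rot: [179.9, -0.2, 19.8]
force: [2.2, -4.6, 4.9]
grip_width: 0.0255
fix [ 0.5274 -0.1535] F [ 0.5 -5.1] M [-1.01  0.54] 0.15 [179.9   -0.19  19.8 ]
time_s: 10.95
tool_pos: [0.5482, 0.0343, 0.0796]
tool_rot: [179.8, -0.2, 19.8]
force: [2.4, -4.7, 5.5]
grip_width: 0.0253
fix [ 0.5274 -0.1535] F [ 0.6 -5.2] M [-1.25  0.47] 0.18 [179.83  -0.21  19.77]
```

```bash

python3 -m creep '[{"tx":0,"ty":-0.001,"tz":0,"rx":0,"ry":0,"rz":0},{"tx":0,"ty":0,"tz":0,"rx":0,"ry":0,"rz":0}]'; python3 st.py
python3 -m creep '[{"tx":0,"ty":-0.001,"tz":0,"rx":0,"ry":0,"rz":0},{"tx":0,"ty":0,"tz":0,"rx":0,"ry":0,"rz":0}]'; python3 st.py
```

```text
time_s: 11.2
tool_pos: [0.5482, 0.0343, 0.0796]
tool_rot: [179.8, -0.2, 19.7]
force: [3.3, -6.9, 4.3]
grip_width: 0.0253
fix [ 0.5274 -0.1534] F [ 0.8 -7.6] M [-1.69  0.42] 0.29 [179.76  -0.23  19.75]
time_s: 11.45
tool_pos: [0.5481, 0.0344, 0.0797]
tool_rot: [179.7, -0.2, 19.7]
force: [4.3, -8.1, 4.1]
grip_width: 0.0259
fix [ 0.5274 -0.1533] F [ 1.3 -9.1] M [-2.08  0.36] 0.3 [179.68  -0.24  19.73]
```

Side fence contact confirmed: y stays at -0.153 while the force rises. Next is the far fence, with a little more down force and a tilt correction.

```bash

python3 -m creep '[{"tx":0.001,"ty":0,"tz":0.001,"rx":0.3,"ry":0,"rz":0},{"tx":0.001,"ty":0,"tz":0,"rx":0,"ry":0,"rz":0},{"tx":0,"ty":0,"tz":0,"rx":0,"ry":0,"rz":0}]'; python3 st.py
python3 -m creep '[{"tx":0.001,"ty":0,"tz":0,"rx":0,"ry":0,"rz":0},{"tx":0,"ty":0,"tz":0,"rx":0,"ry":0,"rz":0}]'; python3 st.py
python3 -m creep '[{"tx":0.001,"ty":0,"tz":0,"rx":0,"ry":0,"rz":0},{"tx":0,"ty":0,"tz":0,"rx":0,"ry":0,"rz":0}]'; python3 st.py
```

```text
time_s: 11.82
tool_pos: [0.5484, 0.0342, 0.0795]
tool_rot: [-180.0, -0.0, 19.7]
force: [-4.1, -10.4, 14.9]
grip_width: 0.0254
fix [ 0.5276 -0.1536] F [-7.4 -8.4] M [-2.21  1.92] 0.25 [-1.7996e+02 -2.0000e-02  1.9710e+01]
time_s: 12.08
tool_pos: [0.5485, 0.0342, 0.0795]
tool_rot: [-179.9, 0.1, 19.7]
force: [-8.9, -10.6, 18.5]
grip_width: 0.0255
fix [ 0.5276 -0.1536] F [-12.   -6.9] M [-2.17  2.33] 0.27 [-1.7993e+02  9.0000e-02  1.9700e+01]
time_s: 12.32
tool_pos: [0.5491, 0.0345, 0.0795]
tool_rot: [-179.9, 0.1, 19.7]
force: [-8.8, -11.1, 19.0]
grip_width: 0.0252
fix [ 0.5283 -0.1536] F [-12.1  -7.5] M [-2.17  2.53] 0.34 [-1.7992e+02  1.3000e-01  1.9710e+01]
```

```bash

for i in 1; do python3 -m creep '[{"tx":0.001,"ty":0,"tz":0,"rx":0,"ry":0,"rz":0},{"tx":0,"ty":0,"tz":0,"rx":0,"ry":0,"rz":0}]'; done; python3 st.py
python3 -m creep '[{"tx":0.001,"ty":0,"tz":0,"rx":0,"ry":0,"rz":0},{"tx":0,"ty":0,"tz":0,"rx":0,"ry":0,"rz":0}]'; python3 st.py
python3 -m creep '[{"tx":0.001,"ty":0,"tz":0,"rx":0,"ry":0,"rz":0},{"tx":0,"ty":0,"tz":0,"rx":0,"ry":0,"rz":0}]'; python3 st.py
```

```text
time_s: 12.58
tool_pos: [0.55, 0.0348, 0.0795]
tool_rot: [-179.9, 0.1, 19.7]
force: [-8.8, -9.9, 18.5]
grip_width: 0.0254
fix [ 0.5293 -0.1535] F [-11.6  -6.3] M [-2.09  2.58] 0.37 [-1.7992e+02  1.3000e-01  1.9710e+01]
time_s: 12.82
tool_pos: [0.551, 0.0352, 0.0795]
tool_rot: [-179.9, 0.1, 19.7]
force: [-9.2, -10.6, 19.4]
grip_width: 0.0255
fix [ 0.5303 -0.1535] F [-12.3  -6.9] M [-2.11  2.52] 0.27 [-1.7992e+02  1.3000e-01  1.9710e+01]
time_s: 13.08
tool_pos: [0.5518, 0.0355, 0.0795]
tool_rot: [-179.9, 0.1, 19.7]
force: [-8.9, -11.4, 19.4]
grip_width: 0.0259
fix [ 0.5312 -0.1535] F [-12.3  -7.8] M [-2.14  2.65] 0.33 [-1.7991e+02  1.5000e-01  1.9700e+01]
```

```bash
python3 - <<'E'
from h import *
c=env.read_camera("wrist"); np.save("w4.npy",c,allow_pickle=True)
a=c["pixels"][80:260,120:400,::-1]
cv2.imwrite("pics/w4z.png",cv2.resize(a,None,fx=2.8,fy=2.8,interpolation=cv2.INTER_CUBIC))
E
```

```text
(no output)
```

View pics/w4z.png

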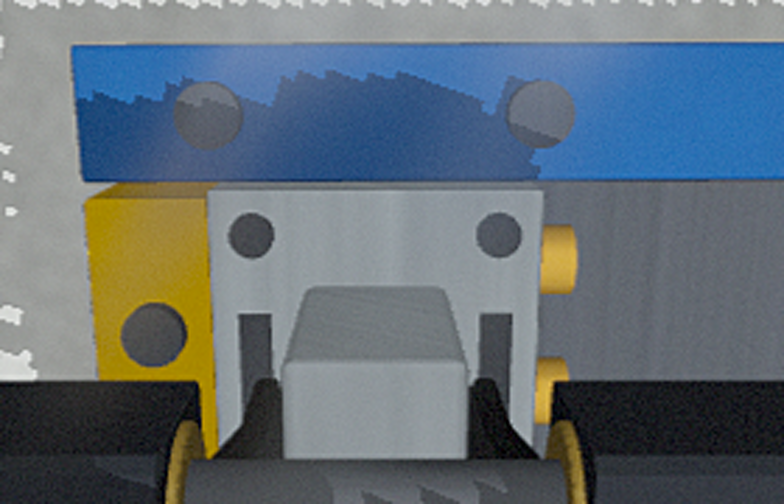

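The block hasn't moved in the grip; its top far edge is at zoom row 189, the same as before. I'll work out the gap to the blue edge (zoom row 181) and the yellow edge.

```bash
python3 - <<'E'
from h import *
c=np.load("w4.npy",allow_pickle=True).item()
z=lambda u,v:(120+(u-1)/2.8,80+(v-1)/2.8)
R=Ro.from_euler("z",19.8,degrees=True).as_matrix()[:2,:2]
for n,P,h in(("blue",[(783,179.5),(83,181.5)],.042),("blktop",[(543,190),(208,188)],.0525),("yelouter",[(99,380),(85,200)],.042)):
    W=np.array([ray(c,z(*p),h) for p in P])[:,:2]; e=W[1]-W[0]; print(n,"fix:",(W@R).round(4).tolist(),np.linalg.norm(e),np.degrees(np.arctan2(e[1],e[0])))
E
```

```text
blue fix: [[0.5764, -0.2286], [0.5762, -0.0987]] 0.12988881837590388 109.89008447656093
blktop fix: [[0.5761, -0.1823], [0.5765, -0.1237]] 0.05855163316949448 109.38318785208746
yelouter fix: [[0.5371, -0.0986], [0.5728, -0.0988]] 0.03560565570894037 19.580463222889513
```

```bash

python3 -m creep '[{"tx":0.001,"ty":0,"tz":0,"rx":0,"ry":0,"rz":0},{"tx":0,"ty":0,"tz":0,"rx":0,"ry":0,"rz":0}]'; python3 st.py
python3 -m creep '[{"tx":0.001,"ty":0,"tz":0,"rx":0,"ry":0,"rz":0},{"tx":0,"ty":0,"tz":0,"rx":0,"ry":0,"rz":0}]'; python3 st.py
python3 -m creep '[{"tx":0.001,"ty":-0.001,"tz":0,"rx":0,"ry":0,"rz":0},{"tx":0,"ty":0,"tz":0,"rx":0,"ry":0,"rz":0}]'; python3 st.py
```

```text
time_s: 13.38
tool_pos: [0.5518, 0.0355, 0.0795]
tool_rot: [-179.9, 0.3, 19.7]
force: [-11.9, -11.8, 22.2]
grip_width: 0.0256
fix [ 0.5312 -0.1536] F [-15.2  -7.1] M [-2.15  3.1 ] 0.34 [-179.89    0.27   19.7 ]
time_s: 13.62
tool_pos: [0.5519, 0.0355, 0.0795]
tool_rot: [-179.9, 0.4, 19.7]
force: [-15.6, -12.5, 25.7]
grip_width: 0.0258
fix [ 0.5313 -0.1536] F [-18.9  -6.4] M [-1.99  3.62] 0.42 [-179.86    0.38   19.69]
time_s: 13.88
tool_pos: [0.5519, 0.0355, 0.0795]
tool_rot: [-179.9, 0.5, 19.7]
force: [-17.8, -14.4, 27.0]
grip_width: 0.0252
fix [ 0.5313 -0.1535] F [-21.6  -7.6] M [-2.2   4.03] 0.41 [-179.9     0.47   19.65]
```

```bash

python3 -m creep '[{"tx":0,"ty":-0.001,"tz":0,"rx":0,"ry":0.4,"rz":0},{"tx":0,"ty":-0.001,"tz":0,"rx":0,"ry":0,"rz":0},{"tx":0,"ty":0,"tz":0,"rx":0,"ry":0,"rz":0}]'; python3 st.py
python3 -m creep '[{"tx":0,"ty":-0.001,"tz":0,"rx":0.1,"ry":0,"rz":0},{"tx":0,"ty":-0.001,"tz":0,"rx":0,"ry":0,"rz":0},{"tx":0,"ty":0,"tz":0,"rx":0,"ry":0,"rz":0}]'; python3 st.py
```

```text
time_s: 14.25
tool_pos: [0.5518, 0.0356, 0.0795]
tool_rot: [180.0, 0.1, 19.6]
force: [-14.8, -18.9, 23.8]
grip_width: 0.0257
fix [ 0.5312 -0.1534] F [-20.3 -12.8] M [-2.77  4.32] 0.49 [1.7996e+02 5.0000e-02 1.9600e+01]
time_s: 14.62
tool_pos: [0.5518, 0.0356, 0.0795]
tool_rot: [179.9, 0.0, 19.6]
force: [-12.4, -21.3, 24.4]
grip_width: 0.026
fix [ 0.5312 -0.1534] F [-18.9 -15.8] M [-3.54  4.23] 0.57 [1.7991e+02 2.0000e-02 1.9550e+01]
```

Yaw moment has grown to 0.57 N m, so the block sits slightly clockwise of flush. I'll turn it counter-clockwise in small steps to centre the contact.

```bash

python3 -m creep '[{"tx":0,"ty":0,"tz":0,"rx":0,"ry":0,"rz":-0.2},{"tx":0,"ty":0,"tz":0,"rx":0,"ry":0,"rz":0}]'; python3 st.py
python3 -m creep '[{"tx":0,"ty":0,"tz":0,"rx":0,"ry":0,"rz":-0.2},{"tx":0,"ty":0,"tz":0,"rx":0,"ry":0,"rz":0}]'; python3 st.py
python3 -m creep '[{"tx":0,"ty":0,"tz":0,"rx":0,"ry":0,"rz":-0.2},{"tx":0,"ty":0,"tz":0,"rx":0,"ry":0,"rz":0}]'; python3 st.py
```

```text
time_s: 14.88
tool_pos: [0.5518, 0.0356, 0.0795]
tool_rot: [179.9, 0.0, 19.7]
force: [-12.8, -21.2, 23.0]
grip_width: 0.0256
fix [ 0.5312 -0.1534] F [-19.3 -15.6] M [-3.56  4.22] 0.36 [1.7992e+02 2.0000e-02 1.9700e+01]
time_s: 15.12
tool_pos: [0.5518, 0.0356, 0.0795]
tool_rot: [179.9, 0.0, 19.9]
force: [-13.4, -21.6, 23.9]
grip_width: 0.0258
fix [ 0.5312 -0.1534] F [-19.9 -15.8] M [-3.59  4.2 ] 0.13 [1.7994e+02 2.0000e-02 1.9860e+01]
time_s: 15.38
tool_pos: [0.5518, 0.0356, 0.0795]
tool_rot: [179.9, 0.0, 20.0]
force: [-12.8, -21.1, 23.5]
grip_width: 0.0255
fix [ 0.5312 -0.1534] F [-19.2 -15.5] M [-3.56  4.24] -0.14 [1.7995e+02 1.0000e-02 2.0010e+01]
```

```bash

python3 -m creep '[{"tx":0.001,"ty":-0.001,"tz":0,"rx":0.05,"ry":0,"rz":0.1},{"tx":0,"ty":-0.001,"tz":0,"rx":0,"ry":0.05,"rz":0},{"tx":0,"ty":0,"tz":0,"rx":0,"ry":0,"rz":0},{"tx":0,"ty":0,"tz":0,"rx":0,"ry":0,"rz":0},{"tx":0,"ty":0,"tz":0,"rx":0,"ry":0,"rz":0},{"tx":0,"ty":0,"tz":0,"rx":0,"ry":0,"rz":0}]'; python3 st.py
python3 - <<'E'
from h import *
for n,(x0,y0,x1,y1,s) in {"wrist":(120,80,400,260,2.8),"scene":(180,140,320,250,5),"top":(190,130,330,240,5)}.items():
    c=env.read_camera(n); np.save("f_"+n+".npy",c,allow_pickle=True)
    cv2.imwrite(f"pics/f_{n}.png",cv2.resize(c["pixels"][y0:y1,x0:x1,::-1],None,fx=s,fy=s,interpolation=cv2.INTER_CUBIC))
E
```

```text
time_s: 16.12
tool_pos: [0.5517, 0.0357, 0.0795]
tool_rot: [179.9, 0.0, 19.9]
force: [-13.1, -25.5, 24.5]
grip_width: 0.0255
fix [ 0.5312 -0.1533] F [-20.9 -19.6] M [-4.17  4.61] 0.13 [1.7988e+02 5.0000e-02 1.9880e+01]
```

View pics/f_wrist.png

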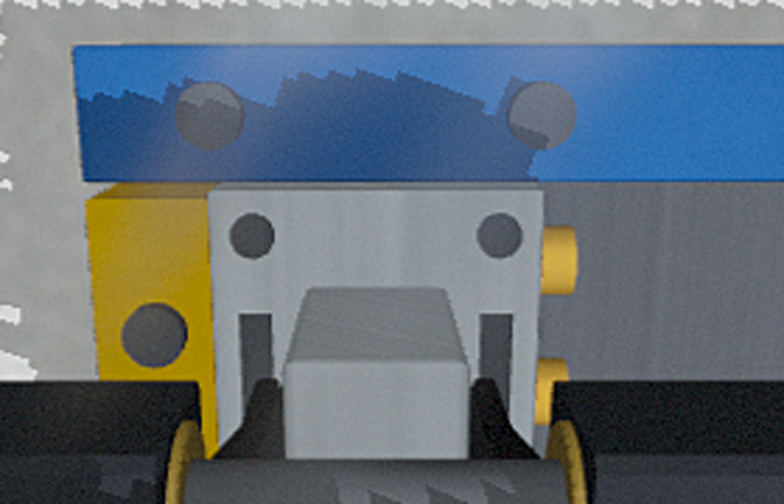

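View pics/f_scene.png

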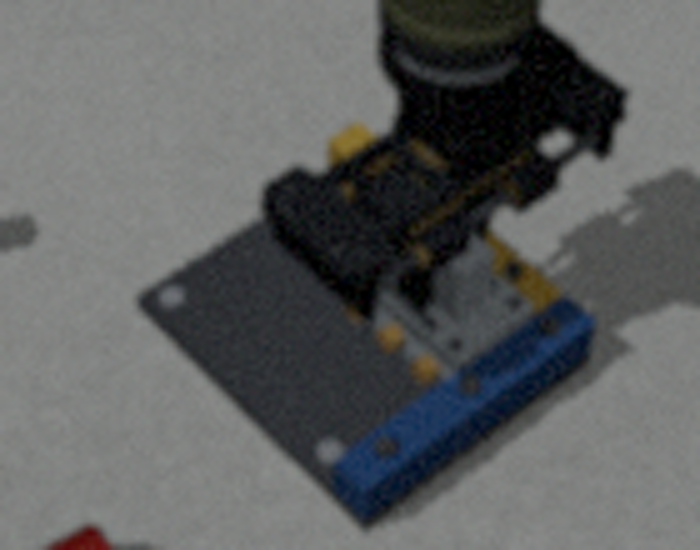

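The block sits in the corner. Its far edge (zoom row 189) runs parallel to the blue edge (row 181), and it closes on the yellow edge at zoom column 210. The forces are steady, so I'll hand in.

```bash
python3 - <<'E'
from cell import env
print(env.sign_off()); o=env.get_obs(); print(o["time_s"],o["force"],o["grip_width"])
E
```

```text
the job is handed in; nothing more can be done
None
the job is handed in; nothing more can be done
```

I gripped the valve block by its rib, set it on the plate, slid it into the corner and handed the job in at about 16.3 s. The gripper was still holding it with a 60 N grip.

**Last checks:**
- **Side fence (yellow):** the block stopped moving while the force rose. At the end the tool was pushing with about 20 N.
- **Far fence (blue):** same sign of contact, with about 21 N of push at the end. Both pushes include a few newtons of friction on the plate.
- **Plate:** the block was pressed down and level. Tool tilt was about 0.1°, and the height matched the plate top.
- **Yaw:** the twisting moment was near zero (0.13 N m) at 19.9°, and the wrist picture shows the block's edges parallel to the fences.

**What disagreed or was not checked:**
- My image measurements of the fixture's angle ranged from 19.4° to 20.0°, so I set the final yaw by the contact moment instead.
- The contacts came 1 to 2 mm from the positions I had first worked out from the images, which is about the calibration tolerance.
- Sliding on the plate with the block pressed against the yellow fence took about 12 N, more than the roughly 7 N I expected. The wrist picture showed no slip in the grip.
- I took no final look at the casting, screwdrivers and sockets, but no move went near them.

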